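Fetch the cup from behind the glaze jars

TASK

The terracotta cup at the back of the plywood rack is hemmed in by three glaze jars: set all three jars aside, upright, on the grey side board, and only then stand the cup upright in the middle of the banding wheel. With the cup there, put each jar back on the rack, standing centred on the spot of its own lid colour (the jars may have been on the wrong spots before). Set everything down gently, and do not disturb the white bud vase that stands on the rack.

Things in the scene. Friction and masses are not known exactly. Their poses are not given: they have to be found in the camera images.
- jar_blue_center (a point): Centre (50 mm above the base) of the glaze jar with the blue lid: straight round white jar, 52 mm diameter, 100 mm tall, blue lid (top 20 mm) and blue band, 0.15 to 0.3 kg; z is its upright axis. Starts on any one of the three spots, 12 mm clear of the cup. The cup is low: a grip 20 to 30 mm above this centre, closing along the line of the two rear spots, keeps the fingers above it.
- jar_green_center (a point): Centre (50 mm above the base) of the glaze jar with the green lid: straight round white jar, 52 mm diameter, 100 mm tall, green lid (top 20 mm) and green band, 0.15 to 0.3 kg; z is its upright axis. Starts on any one of the three spots, 12 mm clear of the cup. The cup is low: a grip 20 to 30 mm above this centre, closing along the line of the two rear spots, keeps the fingers above it.
- jar_yellow_center (a point): Centre (50 mm above the base) of the glaze jar with the yellow lid: straight round white jar, 52 mm diameter, 100 mm tall, yellow lid (top 20 mm) and yellow band, 0.15 to 0.3 kg; z is its upright axis. Starts on any one of the three spots, 12 mm clear of the cup. The cup is low: a grip 20 to 30 mm above this centre, closing along the line of the two rear spots, keeps the fingers above it.
- cup_center (a point): Centre (21 mm above the base) of the small terracotta-red cup: round, open, no handle, 56 mm outer diameter (48 at the foot), 42 mm tall, wall 5 mm, 0.12 kg; z upright. Starts at the back of the rack, mid-way between the left and right spots, 15 mm in front of the rear rail. Once the jars are away, grip it across the outside, closing along the line of these two spots.
- spot_blue: Blue flat round spot, 72 mm diameter, on the rack's top face, 15 mm above the table: home of the jar with the blue lid. Origin at its centre. The three spots lie 66 mm to the left, to the right and in front (robot side) of the cup's start; which colour is where varies. At the start a jar, maybe of another colour, stands on it and leaves a coloured ring in view.
- spot_green: Green flat round spot, 72 mm diameter, on the rack's top face, 15 mm above the table: home of the jar with the green lid. Origin at its centre. The three spots lie 66 mm to the left, to the right and in front (robot side) of the cup's start; which colour is where varies. At the start a jar, maybe of another colour, stands on it and leaves a coloured ring in view.
- spot_yellow: Yellow flat round spot, 72 mm diameter, on the rack's top face, 15 mm above the table: home of the jar with the yellow lid. Origin at its centre. The three spots lie 66 mm to the left, to the right and in front (robot side) of the cup's start; which colour is where varies. At the start a jar, maybe of another colour, stands on it and leaves a coloured ring in view.
- side_board: Grey board fixed on the table, 220 x 220 mm, 15 mm thick, left or right of the rack: side area for the jars. Origin at the centre of its underside, x and y along its edges. A small grey bowl (46 mm across, 28 mm tall) stands in its corner at (+83, +83) mm; the rest is free. Jars at (-55, -55), (-55, +55) and (+60, -10) mm fit well.
- wheel: Banding wheel (potter's turntable), aluminium, fixed and not turning: a round head 170 mm in diameter with its top face 60 mm above the table, with dark rings round its middle. Origin on its axis, at the table's surface. On the other side of the rack from the side board.
- vase_center (a point): Centre (35 mm above the base) of the white bud vase, 44 mm diameter, 70 mm tall, z upright; leave it standing. It is on one front corner of the rack (a blue tumbler, 40 mm across, 45 mm tall, is on the other). The rack is a plywood board, 180 x 230 mm, 15 mm thick, turned up to 0.2 rad, with a rail along its rear edge, its top 45 mm above the table.
There are look-alikes about, which are no part of the job. There is more than one size of the part that bears vase_center; the job needs the larger. What is shaped like the wheel but green or red is not meant.

How it is judged (in metres and radians):
On the way, in this order (a step that is already met when the one before it is completed fails the run):
1. all three jars stand upright on the grey side board (x of jar_blue_center in the frame of side_board between -0.11 and 0.11 m and y of jar_blue_center in the frame of side_board between -0.11 and 0.11 m and z of jar_blue_center in the frame of side_board between 0.057 and 0.073 m and angle between each of jar_blue_center, jar_green_center, jar_yellow_center's own z axis and vertical below 0.1 rad and linear speed of each of jar_blue, jar_green, jar_yellow below 0.03 m/s and x of jar_green_center in the frame of side_board between -0.11 and 0.11 m and y of jar_green_center in the frame of side_board between -0.11 and 0.11 m and z of jar_green_center in the frame of side_board between 0.057 and 0.073 m and x of jar_yellow_center in the frame of side_board between -0.11 and 0.11 m and y of jar_yellow_center in the frame of side_board between -0.11 and 0.11 m and z of jar_yellow_center in the frame of side_board between 0.057 and 0.073 m), for 0.2 s.
2. the cup stands in the middle of the banding wheel, the jars still aside (all of step 1 and horizontal distance between cup_center and wheel below 0.015 m and height (world z) of cup_center between 0.075 and 0.089 m and angle between cup_center's own z axis and vertical below 0.1 rad and linear speed of cup below 0.03 m/s), for 0.2 s.
3. each jar stands on the spot of its own colour, the cup on the wheel (horizontal distance between jar_blue_center and spot_blue below 0.012 m and height (world z) of jar_blue_center between 0.057 and 0.073 m and angle between each of jar_blue_center, jar_green_center, jar_yellow_center, cup_center's own z axis and vertical below 0.1 rad and linear speed of each of jar_blue, jar_green, jar_yellow, cup below 0.03 m/s and horizontal distance between jar_green_center and spot_green below 0.012 m and height (world z) of jar_green_center between 0.057 and 0.073 m and horizontal distance between jar_yellow_center and spot_yellow below 0.012 m and height (world z) of jar_yellow_center between 0.057 and 0.073 m and horizontal distance between cup_center and wheel below 0.015 m and height (world z) of cup_center between 0.075 and 0.089 m), for 0.2 s.
At the end, for the whole second after the job is handed in: Each jar stands upright (within 0.1 rad) on the rack, its axis within 12 mm of the centre of the spot of its own colour; the cup stands upright on the banding wheel within 15 mm of its middle; the vase stands upright within 20 mm of where it was; all is released and at rest (all of step 3 and contact force between the fingers and jar_blue below 0.05 N and contact force between the fingers and jar_green below 0.05 N and contact force between the fingers and jar_yellow below 0.05 N and contact force between the fingers and cup below 0.05 N and distance of vase_center from where it was at the start of the episode below 0.02 m and angle between vase_center's own z axis and vertical below 0.1 rad); the robot touches nothing.
It fails at once if the vase is disturbed: shifted more than 20 mm or tipped (distance of vase_center from where it was at the start of the episode above 0.02 m or angle between vase_center's own z axis and vertical above 0.3 rad).
It fails at once if the cup is dropped or tipped: it comes down on the wheel faster than 0.6 m/s, or leans more than 0.7 rad (angle between cup_center's own z axis and vertical above 0.7 rad or (horizontal distance between cup_center and wheel below 0.085 m and height (world z) of cup_center below 0.095 m and linear speed of cup above 0.6 m/s)).
It fails at once if a jar is dropped or tipped: it comes down on the board or rack faster than 0.6 m/s, or leans more than 0.7 rad (angle between any of jar_blue_center, jar_green_center, jar_yellow_center's own z axis and vertical above 0.7 rad or (height (world z) of jar_blue_center below 0.08 m and linear speed of jar_blue above 0.6 m/s) or (height (world z) of jar_green_center below 0.08 m and linear speed of jar_green above 0.6 m/s) or (height (world z) of jar_yellow_center below 0.08 m and linear speed of jar_yellow above 0.6 m/s)).
It also fails if it takes over 144 s, if anything falls off the work surface, if the arm or the gripper's body presses on something with over 40 N, if the wrist force passes 120 N, or if a joint passes its speed limit or range.

ROBOT

A 6-joint arm with a two-finger parallel gripper is mounted at the origin on the work surface. World frame = base frame: x ahead of the robot, y to its left, z up, the work surface at z = 0. Lengths are in m, angles in degrees, forces in N, time in s.
With the tool pointing down it reaches from about 0.4 to 0.825 m from the base axis. Payload 7 kg.
Tool frame: the origin (TCP) lies on the centre line of the jaws, within the pads' length; the fingertips stand 22 mm ahead of it and the grasp point (between the pads) lies 3 mm ahead of it; z points along the fingers, y is the line along which they close (so a half turn about z gives the same grasp; the last joint's range is limited). The gripper opens to 88 mm and grips with 3 to 60 N. Pads are 19 mm wide; open, the fingers measure 130 mm over their backs; the gripper's body (78 mm by 193 mm) begins 47 mm behind the grasp point.
Start: joints at [80.334, 20.546, 0.682, 0, -70.136, -16.507], TCP at [0.298, 0.606, 0.249] pointing down, gripper open.
Joint ranges: [-176.03, 176.03], [-82.01, 121.73], [-58.28, 71.71], [-173.87, 95.51], [-174.79, -0.11], [-173.66, 173.66]. Speed limits (degrees/s): [136.94, 136.94, 172.46, 180, 180, 180].

INTERFACE

Orientations are given as [roll, pitch, yaw] about the fixed x, y, z axes, in that order (R = Rz(yaw) Ry(pitch) Rx(roll)).
In Python, from plant import get_state, cams, r gives the robot as it stands.
- The arm moves only by the tool apply_moves, never from a script. Its argument "targets" is a list of rows, each an object with "dp": the shift along the world's x, y, z in m, a list of three; "yaw": the turn about the world's z in degrees. In form: [{"dp": [x, y, z], "yaw": yaw}, ...]. A call has 1 to 20 rows; each row is the pose to reach, as a shift and turn from the pose commanded when the call began; what a row does not reach only later rows make up. A row lasts 1/12 s, in which the tool goes at most 41.7 mm and 7.16 degrees, less where a joint would pass 70% of its speed; a pose out of reach is approached as far as the arm can. A call with a gripper value outside its range is refused whole. "grip" is the gripper command: -1 is fully open, 1 is shut, values between are in proportion, set as the call begins (left out, the last holds). The fingers move at their own pace and stop on an object; "squeeze" is the grip in N (left out, the last holds). Time passes only in rows, so rows that repeat a pose let the fingers close. It gives the time, the measured TCP pose, the force, the opening and the grip force at its end, in the units of the state.
- get_state(): the state, without advancing time (a new reading comes with each control period).
- cams.capture(name): name is "scene" or "top" or "wrist"; returns a dict with "image" (400x640x3 uint8, red, green, blue), "range_z" (400x640 float32, m along the optical axis (not along the pixel's ray), 0 where there is no reading), "fx", "fy", "cx", "cy" (pixels), "R" (3x3) and "t" (3): a world point X has camera coordinates R X + t; the wrist camera has in their place "T_tool_cam" (4x4, takes a point from camera to tool coordinates, whose origin is the TCP and whose axes are the flange's). Camera axes: x right, y down, z forward; pixel columns grow to the right and rows downward; lengths in m; the calibration is good to about 2 mm. A picture is of the moment at which its call begins: read the wrist's pose just before it.
- r.close_job(): hands the job in; it is judged then, once.
The state is a dict: "time_s": time; "joints": joint angles; "qd": joint speeds; "joint_torque": joint torques, N m; "tcp_pos": TCP position; "eef_rot": TCP orientation; "contact_force": force on the tool from outside, world axes, zero at the start; "moment": the same for the moment, N m; "gripper_width": finger opening in m; "gripper_force": force on a finger pad.
Only numpy, scipy, OpenCV 4.12 (cv2) and the standard library are available. Lean on these libraries where they do the work, as an engineer would, in place of code of your own. Each camera call takes 0.05 s, during which the arm holds its last target. There are 200 camera calls.

## Working session

There is one attempt and no reset: what is moved stays moved. The work goes in short steps, Python scripts to look and compute and a tool call to move; the robot and the scene stay as the last step left them, time stands still between calls to the robot, and variables do not carry over. Pictures are saved under pics/ and viewed, at most 14 in all, crops included, and the job is handed in when it is done.

Besides the shell and the picture viewer there is one more tool, called after "Request:" by a JSON object that holds its "api" and its "payload". apply_moves: Moves the arm, as the interface text tells. Its arguments: {"type":"object","properties":{"targets":{"type":"array","items":{"type":"object","properties":{"dp":{"type":"array","items":{"type":"number"}},"yaw":{"type":"number"}}}},"grip":{"type":"number"},"squeeze":{"type":"number"}},"required":["targets"]}

```bash
mkdir -p pics; cat > h.py <<'E'
import numpy as np, cv2
from plant import get_state, cams, r
def cap(n):
    s=get_state(); c=cams.capture(n); np.savez('pics/'+n+'.npz',**{k:v for k,v in c.items()}); return c
def save(im,f): cv2.imwrite('pics/'+f,cv2.cvtColor(im,cv2.COLOR_RGB2BGR))
def load(n): return dict(np.load('pics/'+n+'.npz'))
def w(c,u,v,z=None):
    """pixel -> world: at height z, or by depth"""
    R,t=c['R'],c['t']; ray=np.array([(u-c['cx'])/c['fx'],(v-c['cy'])/c['fy'],1.])
    o=-R.T@t; d=R.T@ray
    if z is None: return o+d*float(c['range_z'][int(round(v)),int(round(u))])
    return o+d*(z-o[2])/d[2]
def cloud(c):
    v,u=np.mgrid[:400,:640]; Z=c['range_z']
    P=np.stack([(u-c['cx'])/c['fx']*Z,(v-c['cy'])/c['fy']*Z,Z],-1)
    return (P-c['t'])@c['R']
E
python3 - <<'E'
from h import *
for n in('top','scene'):
    c=cap(n); save(c['image'],n+'0.png'); print(n,c['R'],c['t'],c['fx'])
print(get_state())
E
```

```text
top [[-0.00657617 -0.99988362  0.01376621]
 [-0.99717088  0.00552623 -0.07496466]
 [ 0.07487986 -0.01422025 -0.99709117]] [0.00477905 0.55167958 1.02828102] 414.5235749940488
scene [[-0.47205484  0.88145269 -0.01433136]
 [ 0.66095024  0.3431155  -0.66739534]
 [-0.5833601  -0.32451951 -0.74456569]] [ 0.26497258 -0.32797009  1.67163409] 412.16144323437925
{'time_s': 0.1, 'joints': array([ 8.03339204e+01,  2.05898655e+01,  6.38109496e-01, -1.66303183e-02,
       -7.01351221e+01, -1.65052005e+01]), 'qd': array([ 0.00415169, -0.06426301,  0.13084139,  0.09856314,  0.02027618,
        0.07459445]), 'joint_torque': array([-1.61674579e-03, -5.84163022e+01,  2.93753564e+01,  7.01573387e+00,
        1.01985087e-02, -5.76205434e-05]), 'tcp_pos': array([0.29758004, 0.60541394, 0.24768428]), 'eef_rot': array([ 1.79912260e+02, -9.69446667e-03, -2.61769356e+01]), 'contact_force': array([ 0.18807776, -0.44152153,  0.88821299]), 'moment': array([-0.03748431, -0.00299145,  0.03737115]), 'gripper_force': 0.0, 'gripper_width': 0.08757081076984082}
```

View pics/top0.png

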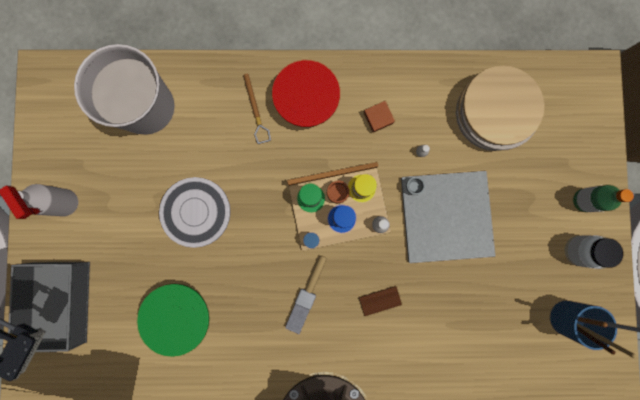

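View pics/scene0.png

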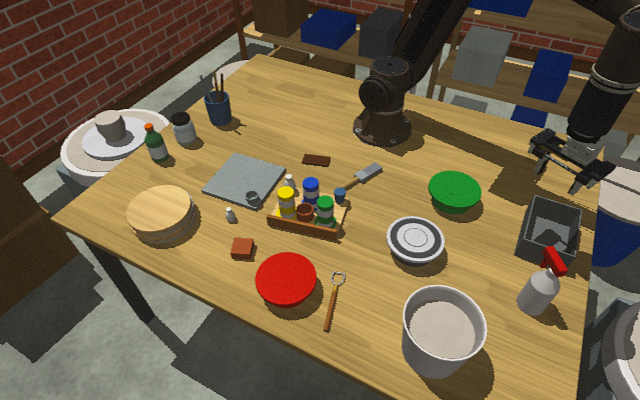

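Top view: the rack is at about (338,205). Green jar at (311,196), yellow (365,186), blue (343,218), cup (338,192), vase (381,225), tumbler (311,241). The side board is at (448,216).

Look-alikes:
- **Wheel:** the aluminium one is (195,212). The red disc (305,93) and green disc (173,320) are not it.
- **Vase:** the one on the rack is (381,225). The small one off the rack is (423,150).
- **Cup:** the terracotta one is (338,192). The brick block (378,116) and the grey bowl (413,186) are not it.

Next, a close crop.

```bash
python3 - <<'E'
from h import *
c=load('top'); im=c['image']
save(cv2.resize(im[155:265,280:400],None,fx=5,fy=5,interpolation=cv2.INTER_CUBIC),'crop1.png')
P=cloud(c)
hsv=cv2.cvtColor(im,cv2.COLOR_RGB2HSV)
def blob(u,v,rad,zl,zh):
    m=np.zeros((400,640),bool); m[v-rad:v+rad+1,u-rad:u+rad+1]=1
    m&=(P[...,2]>zl)&(P[...,2]<zh); q=P[m]
    (cx,cy),rr=cv2.minEnclosingCircle(q[:,:2].astype(np.float32))
    return len(q),q.mean(0).round(4),np.round([cx,cy,rr],4),np.median(q[:,2]).round(4)
for n,a in dict(blue=(342,218,18,.105,.13),green=(311,196,18,.105,.13),yellow=(365,186,18,.105,.13),wheel=(195,212,42,.05,.07),vase=(381,225,10,.07,.1),cup=(338,192,12,.045,.07),tumb=(311,241,12,.05,.07)).items(): print(n,blob(*a))
m=(P[...,2]>.008)&(P[...,2]<.022); m[:, :398]=0; m[:,500:]=0; m[:165]=0; m[268:]=0
pts=np.argwhere(m); q=P[m][:,:2].astype(np.float32); 
print('board',cv2.minAreaRect(q), len(q), np.median(P[m][:,2]))
# rail
m=(P[...,2]>.038)&(P[...,2]<.05); m[:, :284]=0; m[:,382:]=0; m[:158]=0; m[188:]=0
q=P[m][:,:2].astype(np.float32); print('rail',cv2.minAreaRect(q),len(q))
E
```

```text
blue (397, array([ 0.5081, -0.0477,  0.1154]), array([ 0.5083, -0.0479,  0.0258]), np.float64(0.1155))
green (390, array([0.5596, 0.0311, 0.1155]), array([0.56  , 0.031 , 0.0258]), np.float64(0.1156))
yellow (392, array([ 0.5799, -0.096 ,  0.1153]), array([ 0.5802, -0.0965,  0.0259]), np.float64(0.1155))
wheel (3876, array([0.5222, 0.3113, 0.0614]), array([0.5228, 0.3125, 0.0855]), np.float64(0.0614))
vase (72, array([ 0.4899, -0.1418,  0.0855]), array([ 0.49  , -0.1417,  0.0113]), np.float64(0.0853))
cup (147, array([ 0.5715, -0.0365,  0.0565]), array([ 0.5709, -0.0364,  0.0278]), np.float64(0.0571))
tumb (207, array([0.453 , 0.0303, 0.0606]), array([0.4529, 0.0303, 0.0192]), np.float64(0.0607))
board ((0.5096510648727417, -0.3149300217628479), (0.22013196349143982, 0.2276252657175064), 3.9403085708618164) 7199 0.015389168803488697
rail ((0.599274218082428, -0.02790375053882599), (0.051679592579603195, 0.22906409204006195), 11.284882545471191) 474
```

View pics/crop1.png

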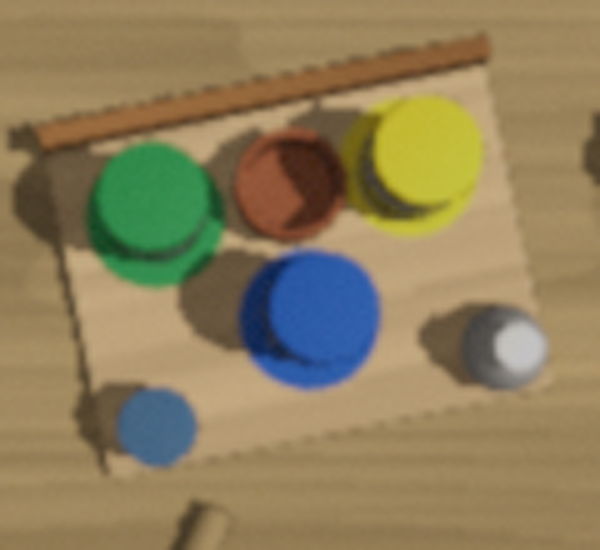

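Request:
{"api": "apply_moves", "payload": {"targets": [{"dp":[0.015,-0.037,0.005],"yaw":2},{"dp":[0.26,-0.64,0.07],"yaw":37},{"dp":[0.26,-0.64,0.07],"yaw":37},{"dp":[0.26,-0.64,0.07],"yaw":37},{"dp":[0.26,-0.64,0.07],"yaw":37},{"dp":[0.26,-0.64,0.07],"yaw":37},{"dp":[0.26,-0.64,0.07],"yaw":37},{"dp":[0.26,-0.64,0.07],"yaw":37},{"dp":[0.26,-0.64,0.07],"yaw":37},{"dp":[0.26,-0.64,0.07],"yaw":37},{"dp":[0.26,-0.64,0.07],"yaw":37},{"dp":[0.26,-0.64,0.07],"yaw":37},{"dp":[0.26,-0.64,0.07],"yaw":37},{"dp":[0.26,-0.64,0.07],"yaw":37},{"dp":[0.26,-0.64,0.07],"yaw":37},{"dp":[0.26,-0.64,0.07],"yaw":37},{"dp":[0.26,-0.64,0.07],"yaw":37},{"dp":[0.26,-0.64,0.07],"yaw":37},{"dp":[0.26,-0.64,0.07],"yaw":37},{"dp":[0.26,-0.64,0.07],"yaw":37}], "grip": -1, "squeeze": 25}}

```text
time_s: 1.77
tcp_pos: [0.5574, -0.0343, 0.318]
eef_rot: [-180.0, 0.1, 10.8]
contact_force: [0.5, -0.1, -0.1]
gripper_width: 0.0877
gripper_force: 0.0
```

```bash
cat >> h.py <<'E'
from scipy.spatial.transform import Rotation as Ro
def wcap():
    s=get_state(); c=cams.capture('wrist'); T=np.eye(4)
    T[:3,:3]=Ro.from_euler('xyz',s['eef_rot'],degrees=True).as_matrix(); T[:3,3]=s['tcp_pos']
    W=T@c['T_tool_cam']; c['R']=W[:3,:3].T; c['t']=-c['R']@W[:3,3]
    np.savez('pics/wrist.npz',**c); return c
def circ(P,zl,zh,x0,y0,rad):
    m=(P[...,2]>zl)&(P[...,2]<zh)&(np.hypot(P[...,0]-x0,P[...,1]-y0)<rad); q=P[m][:,:2].astype(np.float32)
    if len(q)<8: return None
    (a,b),r_=cv2.minEnclosingCircle(q); return np.round([a,b,r_,*q.mean(0)],4),len(q)
J=dict(blue=(.508,-.048),green=(.56,.031),yellow=(.58,-.096))
E
python3 - <<'E'
from h import *
s=get_state(); print(s['tcp_pos'],s['eef_rot'],s['time_s'])
c=wcap(); save(c['image'],'w1.png'); P=cloud(c); print(c['T_tool_cam'].round(3))
for n,p in J.items(): print(n,circ(P,.105,.125,*p,.045))
print('cup',circ(P,.05,.07,.571,-.036,.034)); print('vase',circ(P,.07,.1,.49,-.142,.03))
# rail line
c=load('top');P=cloud(c)
E
```

```text
[ 0.55737011 -0.03432368  0.31799012] [-1.79985635e+02  6.09012339e-02  1.07741255e+01] 1.7667
[[-0.    -0.956 -0.294  0.079]
 [ 1.    -0.    -0.001  0.   ]
 [ 0.001 -0.294  0.956 -0.138]
 [ 0.     0.     0.     1.   ]]
blue (array([ 0.5079, -0.0481,  0.0259,  0.5098, -0.0476]), 1230)
green (array([0.5596, 0.0307, 0.026 , 0.5608, 0.0302]), 1410)
yellow (array([ 0.5803, -0.097 ,  0.0261,  0.5813, -0.0958]), 1400)
cup (array([ 0.5706, -0.0368,  0.0279,  0.5706, -0.0365]), 439)
vase (array([ 0.4896, -0.1418,  0.0116,  0.4911, -0.1404]), 223)
```

View pics/w1.png

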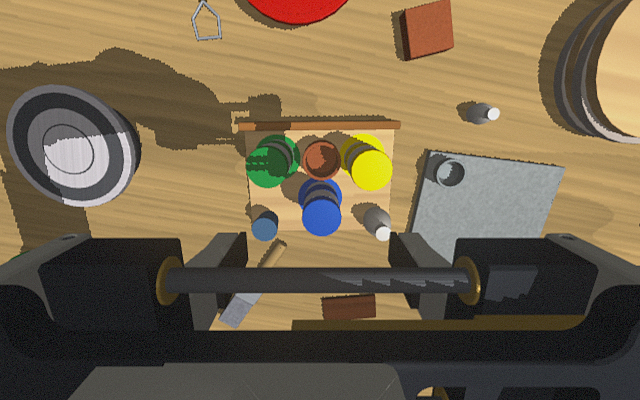

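```bash
python3 - <<'E'
from h import *
c=load('wrist'); c2=load('top'); P=cloud(c); im=c['image']
hsv=cv2.cvtColor(im,cv2.COLOR_RGB2HSV)
for n,(lo,hi) in dict(blue=(100,125),green=(60,95),yellow=(22,34)).items():
    m=(P[...,2]<.022)&(P[...,2]>.008)&(hsv[...,0]>=lo)&(hsv[...,0]<=hi)&(hsv[...,1]>150)&(np.hypot(P[...,0]-.55,P[...,1]+.036)<.13)
    m=cv2.morphologyEx(m.astype(np.uint8),cv2.MORPH_OPEN,np.ones((2,2)))>0
    q=P[m][:,:2].astype(np.float32); print(n,len(q),cv2.minEnclosingCircle(q) if len(q) else 0, np.ptp(q,0))
P=cloud(c2)
m=(P[...,2]>.04)&(P[...,2]<.048)&(np.abs(P[...,0]-.61)<.04)&(np.abs(P[...,1]+.035)<.14)
q=P[m][:,:2].astype(np.float32); print(len(q),cv2.fitLine(q,cv2.DIST_HUBER,0,.01,.01).ravel())
m=(P[...,2]>.011)&(P[...,2]<.02)&(np.abs(P[...,0]-.51)<.13)&(np.abs(P[...,1]+.32)<.13)
m=cv2.morphologyEx(m.astype(np.uint8),cv2.MORPH_OPEN,np.ones((5,5)))>0
print(cv2.minAreaRect(P[m][:,:2].astype(np.float32)))
E
```

```text
blue 109 ((0.559396505355835, -0.03521180897951126), 0.07785940915346146) [0.15281323 0.06521733]
green 123 ((0.5606317520141602, 0.013810786418616772), 0.028448520228266716) [0.05510235 0.02695282]
yellow 452 ((0.5810329914093018, -0.10073510557413101), 0.03587533161044121) [0.06808728 0.06629162]
442 [ 0.18741284 -0.9822812   0.6188976  -0.03144788]
((0.5099108219146729, -0.31814298033714294), (0.21995672583580017, 0.22075237333774567), 3.857670307159424)
```

Wrist view: the green jar (272,150) is on a green ring at left, yellow (368,165) on a yellow ring at right, and blue (321,212) on a blue ring in front. Each jar stands on its own colour, and the cup is at (322,158). Picking yellow first.

Request:
{"api": "apply_moves", "payload": {"targets": [{"dp":[0.012,-0.03,-0.02],"yaw":0},{"dp":[0.023,-0.063,-0.05],"yaw":0},{"dp":[0.023,-0.063,-0.09],"yaw":0},{"dp":[0.023,-0.063,-0.125],"yaw":0},{"dp":[0.023,-0.063,-0.15],"yaw":0},{"dp":[0.023,-0.063,-0.175],"yaw":0},{"dp":[0.023,-0.063,-0.2],"yaw":0},{"dp":[0.023,-0.063,-0.215],"yaw":0},{"dp":[0.023,-0.063,-0.224],"yaw":0},{"dp":[0.023,-0.063,-0.224],"yaw":0},{"dp":[0.023,-0.063,-0.224],"yaw":0}]}}

```text
time_s: 2.73
tcp_pos: [0.581, -0.0964, 0.095]
eef_rot: [180.0, -0.0, 10.9]
contact_force: [0.5, -0.6, 0.4]
gripper_width: 0.0874
gripper_force: 0.0
```

Request:
{"api": "apply_moves", "payload": {"targets": [{"dp":[0,0,0],"yaw":0},{"dp":[0,0,0],"yaw":0},{"dp":[0,0,0],"yaw":0},{"dp":[0,0,0],"yaw":0},{"dp":[0,0,0],"yaw":0},{"dp":[0,0,0],"yaw":0},{"dp":[0,0,0],"yaw":0},{"dp":[0,0,0],"yaw":0}], "grip": 1, "squeeze": 25}}

```text
time_s: 3.4
tcp_pos: [0.5808, -0.0973, 0.0948]
eef_rot: [180.0, -0.0, 10.8]
contact_force: [-1.3, 0.5, 2.8]
gripper_width: 0.0515
gripper_force: 25.0
```

Request:
{"api": "apply_moves", "payload": {"targets": [{"dp":[0,0,0.008],"yaw":0},{"dp":[0,0,0.03],"yaw":0},{"dp":[0,0,0.06],"yaw":0},{"dp":[0,0,0.09],"yaw":0},{"dp":[0,-0.01,0.115],"yaw":0},{"dp":[-0.001,-0.03,0.125],"yaw":0},{"dp":[-0.003,-0.06,0.125],"yaw":0},{"dp":[-0.005,-0.095,0.125],"yaw":0},{"dp":[-0.006,-0.13,0.125],"yaw":0},{"dp":[-0.007,-0.165,0.125],"yaw":0},{"dp":[-0.009,-0.195,0.12],"yaw":0},{"dp":[-0.01,-0.217,0.11],"yaw":0},{"dp":[-0.01,-0.227,0.09],"yaw":0},{"dp":[-0.01,-0.227,0.065],"yaw":0},{"dp":[-0.01,-0.227,0.04],"yaw":0},{"dp":[-0.01,-0.227,0.022],"yaw":0},{"dp":[-0.01,-0.227,0.012],"yaw":0},{"dp":[-0.01,-0.227,0.006],"yaw":0},{"dp":[-0.01,-0.227,0.002],"yaw":0},{"dp":[-0.01,-0.227,0.001],"yaw":0}]}}

```text
time_s: 5.07
tcp_pos: [0.571, -0.3242, 0.0957]
eef_rot: [180.0, -0.0, 10.8]
contact_force: [0.8, -0.1, -2.5]
gripper_width: 0.0519
gripper_force: 25.0
```

Request:
{"api": "apply_moves", "payload": {"targets": [{"dp":[0,0,-0.001],"yaw":0},{"dp":[0,0,-0.001],"yaw":0},{"dp":[0,0,-0.001],"yaw":0}]}}

```text
time_s: 5.32
tcp_pos: [0.5712, -0.3243, 0.0956]
eef_rot: [180.0, -0.1, 10.8]
contact_force: [-0.4, -0.4, -2.3]
gripper_width: 0.0517
gripper_force: 25.0
```

Request:
{"api": "apply_moves", "payload": {"targets": [{"dp":[0,0,0],"yaw":0},{"dp":[0,0,0],"yaw":0},{"dp":[0,0,0],"yaw":0},{"dp":[0,0,0],"yaw":0},{"dp":[0,0,0],"yaw":0},{"dp":[0,0,0.01],"yaw":0},{"dp":[0,0,0.04],"yaw":0},{"dp":[0,0,0.07],"yaw":0},{"dp":[-0.01,0.03,0.09],"yaw":0},{"dp":[-0.02,0.07,0.09],"yaw":0},{"dp":[-0.03,0.11,0.09],"yaw":0},{"dp":[-0.04,0.15,0.09],"yaw":0},{"dp":[-0.05,0.19,0.09],"yaw":0},{"dp":[-0.057,0.225,0.09],"yaw":0},{"dp":[-0.061,0.255,0.09],"yaw":0},{"dp":[-0.063,0.276,0.085],"yaw":0},{"dp":[-0.063,0.276,0.07],"yaw":0},{"dp":[-0.063,0.276,0.07],"yaw":0}], "grip": -1}}

```text
time_s: 6.82
tcp_pos: [0.5066, -0.047, 0.1637]
eef_rot: [-180.0, 0.1, 10.9]
contact_force: [-0.9, -0.5, -0.7]
gripper_width: 0.0876
gripper_force: 0.0
```

Request:
{"api": "apply_moves", "payload": {"targets": [{"dp":[0.001,-0.001,-0.02],"yaw":0},{"dp":[0.001,-0.001,-0.042],"yaw":0},{"dp":[0.001,-0.001,-0.06],"yaw":0},{"dp":[0.001,-0.001,-0.069],"yaw":0},{"dp":[0.001,-0.001,-0.07],"yaw":0},{"dp":[0.001,-0.001,-0.07],"yaw":0}]}}

```text
time_s: 7.32
tcp_pos: [0.509, -0.0497, 0.0949]
eef_rot: [180.0, 0.0, 10.8]
contact_force: [0.1, 0.8, 0.6]
gripper_width: 0.088
gripper_force: 0.0
```

Request:
{"api": "apply_moves", "payload": {"targets": [{"dp":[0,0,0],"yaw":0},{"dp":[0,0,0],"yaw":0},{"dp":[0,0,0],"yaw":0},{"dp":[0,0,0],"yaw":0},{"dp":[0,0,0],"yaw":0},{"dp":[0,0,0],"yaw":0},{"dp":[0,0,0],"yaw":0},{"dp":[0,0,0],"yaw":0}], "grip": 1}}

```text
time_s: 7.98
tcp_pos: [0.5089, -0.0492, 0.0948]
eef_rot: [180.0, -0.0, 10.8]
contact_force: [-1.0, 1.7, 2.4]
gripper_width: 0.0518
gripper_force: 25.0
```

Request:
{"api": "apply_moves", "payload": {"targets": [{"dp":[0,0,0.008],"yaw":0},{"dp":[0,0,0.03],"yaw":0},{"dp":[0,0,0.06],"yaw":0},{"dp":[0,0,0.09],"yaw":0},{"dp":[0,-0.01,0.115],"yaw":0},{"dp":[-0.005,-0.035,0.125],"yaw":0},{"dp":[-0.01,-0.07,0.125],"yaw":0},{"dp":[-0.015,-0.108,0.125],"yaw":0},{"dp":[-0.021,-0.146,0.125],"yaw":0},{"dp":[-0.027,-0.184,0.125],"yaw":0},{"dp":[-0.033,-0.222,0.125],"yaw":0},{"dp":[-0.039,-0.26,0.125],"yaw":0},{"dp":[-0.045,-0.295,0.12],"yaw":0},{"dp":[-0.05,-0.318,0.105],"yaw":0},{"dp":[-0.05,-0.327,0.08],"yaw":0},{"dp":[-0.05,-0.327,0.05],"yaw":0},{"dp":[-0.05,-0.327,0.025],"yaw":0},{"dp":[-0.05,-0.327,0.01],"yaw":0},{"dp":[-0.05,-0.327,0.003],"yaw":0},{"dp":[-0.05,-0.327,0],"yaw":0}]}}

```text
time_s: 9.65
tcp_pos: [0.4571, -0.3754, 0.0945]
eef_rot: [-179.9, 0.2, 10.8]
contact_force: [-8.4, 11.8, 26.0]
gripper_width: 0.0517
gripper_force: 25.0
```

Request:
{"api": "apply_moves", "payload": {"targets": [{"dp":[0,0,0],"yaw":0},{"dp":[0,0,0],"yaw":0}]}}

```text
time_s: 9.82
tcp_pos: [0.4592, -0.3763, 0.0954]
eef_rot: [180.0, -0.0, 10.8]
contact_force: [0.4, 0.0, -3.1]
gripper_width: 0.0518
gripper_force: 25.0
```

Request:
{"api": "apply_moves", "payload": {"targets": [{"dp":[0,0,0],"yaw":0},{"dp":[0,0,0],"yaw":0},{"dp":[0,0,0],"yaw":0},{"dp":[0,0,0],"yaw":0},{"dp":[0,0,0],"yaw":0},{"dp":[0,0,0.01],"yaw":0},{"dp":[0,0,0.04],"yaw":0},{"dp":[0,0,0.07],"yaw":0},{"dp":[0.01,0.03,0.09],"yaw":0},{"dp":[0.02,0.068,0.09],"yaw":0},{"dp":[0.03,0.106,0.09],"yaw":0},{"dp":[0.04,0.144,0.09],"yaw":0},{"dp":[0.05,0.182,0.09],"yaw":0},{"dp":[0.06,0.22,0.09],"yaw":0},{"dp":[0.07,0.258,0.09],"yaw":0},{"dp":[0.08,0.296,0.09],"yaw":0},{"dp":[0.089,0.334,0.09],"yaw":0},{"dp":[0.096,0.37,0.09],"yaw":0},{"dp":[0.1,0.395,0.08],"yaw":0},{"dp":[0.1005,0.407,0.07],"yaw":0}], "grip": -1}}

```text
time_s: 11.48
tcp_pos: [0.5606, 0.0339, 0.1657]
eef_rot: [-180.0, -0.2, 11.0]
contact_force: [0.1, -0.8, 0.0]
gripper_width: 0.0873
gripper_force: 0.0
```

Request:
{"api": "apply_moves", "payload": {"targets": [{"dp":[0,0,-0.01],"yaw":0},{"dp":[0,0,-0.025],"yaw":0},{"dp":[0,0,-0.045],"yaw":0},{"dp":[0,0,-0.06],"yaw":0},{"dp":[0,0,-0.068],"yaw":0},{"dp":[0,0,-0.07],"yaw":0},{"dp":[0,0,-0.07],"yaw":0}]}}

```text
time_s: 12.07
tcp_pos: [0.559, 0.0299, 0.0943]
eef_rot: [180.0, 0.1, 10.8]
contact_force: [0.3, -0.2, -0.4]
gripper_width: 0.0875
gripper_force: 0.0
```

Request:
{"api": "apply_moves", "payload": {"targets": [{"dp":[0,0,0],"yaw":0},{"dp":[0,0,0],"yaw":0},{"dp":[0,0,0],"yaw":0},{"dp":[0,0,0],"yaw":0},{"dp":[0,0,0],"yaw":0},{"dp":[0,0,0],"yaw":0},{"dp":[0,0,0],"yaw":0},{"dp":[0,0,0],"yaw":0}], "grip": 1}}

```text
time_s: 12.73
tcp_pos: [0.5594, 0.0308, 0.0948]
eef_rot: [-180.0, -0.0, 10.8]
contact_force: [-0.6, -0.4, 2.7]
gripper_width: 0.0512
gripper_force: 25.0
```

Request:
{"api": "apply_moves", "payload": {"targets": [{"dp":[0,0,0.008],"yaw":0},{"dp":[0,0,0.03],"yaw":0},{"dp":[0,0,0.06],"yaw":0},{"dp":[0,0,0.09],"yaw":0},{"dp":[-0.003,-0.01,0.115],"yaw":0},{"dp":[-0.013,-0.035,0.125],"yaw":0},{"dp":[-0.025,-0.07,0.125],"yaw":0},{"dp":[-0.039,-0.106,0.125],"yaw":0},{"dp":[-0.052,-0.142,0.125],"yaw":0},{"dp":[-0.065,-0.178,0.125],"yaw":0},{"dp":[-0.078,-0.214,0.125],"yaw":0},{"dp":[-0.091,-0.248,0.125],"yaw":0},{"dp":[-0.101,-0.276,0.122],"yaw":0},{"dp":[-0.107,-0.293,0.11],"yaw":0},{"dp":[-0.108,-0.298,0.085],"yaw":0},{"dp":[-0.108,-0.298,0.06],"yaw":0},{"dp":[-0.108,-0.298,0.04],"yaw":0},{"dp":[-0.108,-0.298,0.025],"yaw":0},{"dp":[-0.108,-0.298,0.015],"yaw":0},{"dp":[-0.108,-0.298,0.01],"yaw":0}]}}

```text
time_s: 14.4
tcp_pos: [0.4505, -0.2671, 0.1034]
eef_rot: [-179.9, 0.1, 10.8]
contact_force: [0.1, 0.6, -2.0]
gripper_width: 0.0517
gripper_force: 25.0
```

Request:
{"api": "apply_moves", "payload": {"targets": [{"dp":[0,0,-0.003],"yaw":0},{"dp":[0,0,-0.006],"yaw":0},{"dp":[0,0,-0.008],"yaw":0},{"dp":[0,0,-0.0095],"yaw":0},{"dp":[0,0,-0.0095],"yaw":0},{"dp":[0,0,-0.0095],"yaw":0}]}}

```text
time_s: 14.9
tcp_pos: [0.4514, -0.2672, 0.0954]
eef_rot: [180.0, -0.0, 10.8]
contact_force: [0.7, 0.0, -1.1]
gripper_width: 0.0519
gripper_force: 25.0
```

Request:
{"api": "apply_moves", "payload": {"targets": [{"dp":[0,0,0],"yaw":0},{"dp":[0,0,0],"yaw":0},{"dp":[0,0,0],"yaw":0},{"dp":[0,0,0],"yaw":0},{"dp":[0,0,0],"yaw":0},{"dp":[0,0,0.01],"yaw":0},{"dp":[0,0,0.04],"yaw":0},{"dp":[0,0,0.07],"yaw":0},{"dp":[0.01,0.02,0.1],"yaw":0},{"dp":[0.022,0.055,0.13],"yaw":0},{"dp":[0.035,0.09,0.15],"yaw":0},{"dp":[0.05,0.125,0.17],"yaw":0},{"dp":[0.065,0.16,0.18],"yaw":0},{"dp":[0.08,0.19,0.18],"yaw":0},{"dp":[0.095,0.215,0.18],"yaw":0},{"dp":[0.105,0.23,0.18],"yaw":0},{"dp":[0.105,0.23,0.18],"yaw":0},{"dp":[0.105,0.23,0.18],"yaw":0}], "grip": -1}}

```text
time_s: 16.4
tcp_pos: [0.5562, -0.0367, 0.2751]
eef_rot: [180.0, 0.0, 10.9]
contact_force: [-0.5, -0.5, -0.6]
gripper_width: 0.0876
gripper_force: 0.0
```

```bash
python3 - <<'E'
from h import *
print(get_state()['tcp_pos'])
c=wcap(); im=c['image']; save(im,'w2.png'); P=cloud(c); hsv=cv2.cvtColor(im,cv2.COLOR_RGB2HSV)
for n,(lo,hi,p) in dict(blue=(100,125,(.507,-.048)),green=(60,95,(.56,.03)),yellow=(22,34,(.58,-.1))).items():
    m=(P[...,2]<.022)&(P[...,2]>.008)&(hsv[...,0]>=lo)&(hsv[...,0]<=hi)&(hsv[...,1]>120)&(np.hypot(P[...,0]-p[0],P[...,1]-p[1])<.055)
    m=cv2.morphologyEx(m.astype(np.uint8),cv2.MORPH_OPEN,np.ones((3,3)))>0
    q=P[m][:,:2].astype(np.float32); print('spot',n,len(q),cv2.minEnclosingCircle(q) if len(q) else 0, q.mean(0))
print('cup',circ(P,.05,.07,.571,-.036,.04))
c=cap('top'); P=cloud(c); save(c['image'],'top1.png')
for n,p in dict(yellow=(.5705,-.324),blue=(.4588,-.3766),green=(.4514,-.2668)).items(): print(n,circ(P,.105,.125,*p,.045))
E
```

```text
[ 0.55624702 -0.03673019  0.27505435]
spot blue 1594 ((0.504336416721344, -0.04759892448782921), 0.03567232936620712) [ 0.503628   -0.04751079]
spot green 992 ((0.5561165809631348, 0.030431918799877167), 0.035233184695243835) [0.5430658  0.03129575]
spot yellow 2017 ((0.5820141434669495, -0.09939440339803696), 0.036789197474718094) [ 0.58288264 -0.0993295 ]
cup (array([ 0.5704, -0.0367,  0.028 ,  0.5708, -0.0366]), 545)
yellow (array([ 0.5708, -0.3234,  0.0264,  0.5704, -0.3219]), 415)
blue (array([ 0.4581, -0.3752,  0.0264,  0.4582, -0.3737]), 416)
green (array([ 0.4524, -0.2657,  0.0257,  0.4521, -0.2651]), 412)
```

View pics/w2.png

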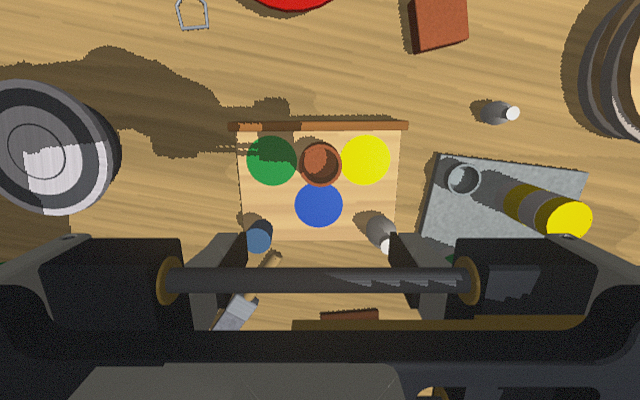

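Wrist view: the rack is clear except for the cup at (320,163), the tumbler and the vase. Spots are green (272,160), yellow (365,159) and blue (319,205). The depth data show all three jars on the board. Next, the cup.

Request:
{"api": "apply_moves", "payload": {"targets": [{"dp":[0.0145,0,-0.03],"yaw":0},{"dp":[0.0145,0,-0.065],"yaw":0},{"dp":[0.0145,0,-0.1],"yaw":0},{"dp":[0.0145,0,-0.135],"yaw":0},{"dp":[0.0145,0,-0.165],"yaw":0},{"dp":[0.0145,0,-0.19],"yaw":0},{"dp":[0.0145,0,-0.21],"yaw":0},{"dp":[0.0145,0,-0.222],"yaw":0},{"dp":[0.0145,0,-0.227],"yaw":0},{"dp":[0.0145,0,-0.227],"yaw":0},{"dp":[0.0145,0,-0.227],"yaw":0}]}}

```text
time_s: 17.42
tcp_pos: [0.571, -0.0379, 0.0487]
eef_rot: [180.0, -0.0, 10.8]
contact_force: [0.4, 0.5, 0.4]
gripper_width: 0.0876
gripper_force: 0.0
```

Request:
{"api": "apply_moves", "payload": {"targets": [{"dp":[0,0,0],"yaw":0},{"dp":[0,0,0],"yaw":0},{"dp":[0,0,0],"yaw":0},{"dp":[0,0,0],"yaw":0},{"dp":[0,0,0],"yaw":0},{"dp":[0,0,0],"yaw":0},{"dp":[0,0,0],"yaw":0},{"dp":[0,0,0],"yaw":0}], "grip": 1, "squeeze": 15}}

```text
time_s: 18.08
tcp_pos: [0.5709, -0.0371, 0.0484]
eef_rot: [180.0, -0.0, 10.8]
contact_force: [-0.4, 0.9, 3.7]
gripper_width: 0.0552
gripper_force: 15.0
```

Request:
{"api": "apply_moves", "payload": {"targets": [{"dp":[0,0,0.008],"yaw":0},{"dp":[0,0,0.03],"yaw":0},{"dp":[0,0,0.06],"yaw":0},{"dp":[0,0.005,0.09],"yaw":0},{"dp":[-0.002,0.025,0.105],"yaw":0},{"dp":[-0.007,0.055,0.11],"yaw":0},{"dp":[-0.012,0.09,0.11],"yaw":0},{"dp":[-0.017,0.125,0.11],"yaw":0},{"dp":[-0.022,0.16,0.11],"yaw":0},{"dp":[-0.027,0.195,0.11],"yaw":0},{"dp":[-0.032,0.23,0.11],"yaw":0},{"dp":[-0.037,0.265,0.11],"yaw":0},{"dp":[-0.042,0.298,0.11],"yaw":0},{"dp":[-0.046,0.325,0.105],"yaw":0},{"dp":[-0.048,0.343,0.097],"yaw":0},{"dp":[-0.048,0.349,0.085],"yaw":0},{"dp":[-0.048,0.349,0.075],"yaw":0},{"dp":[-0.048,0.349,0.068],"yaw":0},{"dp":[-0.048,0.349,0.065],"yaw":0},{"dp":[-0.048,0.349,0.065],"yaw":0}]}}

```text
time_s: 19.75
tcp_pos: [0.5225, 0.31, 0.1119]
eef_rot: [179.9, 0.1, 10.7]
contact_force: [0.1, -0.7, -1.4]
gripper_width: 0.0554
gripper_force: 15.0
```

```bash
python3 - <<'E'
from h import *
print(get_state()['tcp_pos'])
c=load('top'); print(w(c,195,212,.06))
g=cv2.cvtColor(cv2.resize(c['image'][165:260,145:245],None,fx=8,fy=8,interpolation=cv2.INTER_CUBIC),cv2.COLOR_RGB2GRAY)
g=cv2.medianBlur(g,9); H=cv2.HoughCircles(g,cv2.HOUGH_GRADIENT,1.5,20,param1=60,param2=50,minRadius=80,maxRadius=300)
for u,v,rr in H[0][:6]: print(rr, w(c,145+(u+.5)/8-.5,165+(v+.5)/8-.5,.0605))
c=wcap(); save(c['image'],'w3.png'); P=cloud(c)
print('wheel',circ(P,.053,.066,.522,.312,.1))
E
```

```text
[0.52249179 0.30997423 0.11188223]
[0.52109137 0.30935935 0.06      ]Traceback (most recent call last):
  File "<stdin>", line 6, in <module>
TypeError: 'NoneType' object is not subscriptable
```

The two wheel estimates agree to 3 mm, which is well inside the tolerance. Lowering the cup.

Request:
{"api": "apply_moves", "payload": {"targets": [{"dp":[0,0,-0.005],"yaw":0},{"dp":[0,0,-0.01],"yaw":0},{"dp":[0,0,-0.014],"yaw":0},{"dp":[0,0,-0.017],"yaw":0},{"dp":[0,0,-0.0185],"yaw":0},{"dp":[0,0,-0.0195],"yaw":0},{"dp":[0,0,-0.0195],"yaw":0},{"dp":[0,0,-0.0195],"yaw":0}]}}

```text
time_s: 20.42
tcp_pos: [0.5228, 0.3119, 0.0937]
eef_rot: [-180.0, -0.0, 10.8]
contact_force: [0.1, -0.9, -0.8]
gripper_width: 0.0554
gripper_force: 15.0
```

Request:
{"api": "apply_moves", "payload": {"targets": [{"dp":[0,0,0],"yaw":0},{"dp":[0,0,0],"yaw":0},{"dp":[0,0,0],"yaw":0},{"dp":[0,0,0],"yaw":0},{"dp":[0,0,0],"yaw":0},{"dp":[0,0,0.01],"yaw":0},{"dp":[0,0,0.04],"yaw":0},{"dp":[0,0,0.07],"yaw":0},{"dp":[0,-0.02,0.1],"yaw":0},{"dp":[0,-0.06,0.11],"yaw":0},{"dp":[0,-0.1,0.11],"yaw":0},{"dp":[0,-0.14,0.11],"yaw":0},{"dp":[0,-0.18,0.11],"yaw":0},{"dp":[0,-0.22,0.11],"yaw":0},{"dp":[-0.01,-0.26,0.11],"yaw":0},{"dp":[-0.02,-0.3,0.11],"yaw":0},{"dp":[-0.03,-0.34,0.11],"yaw":0},{"dp":[-0.03,-0.37,0.11],"yaw":0},{"dp":[-0.03,-0.38,0.11],"yaw":0},{"dp":[-0.03,-0.38,0.11],"yaw":0}], "grip": -1}}

```text
time_s: 22.08
tcp_pos: [0.4925, -0.0703, 0.2045]
eef_rot: [180.0, -0.1, 10.7]
contact_force: [0.6, -0.1, 0.2]
gripper_width: 0.0876
gripper_force: 0.0
```

```bash
python3 - <<'E'
from h import *
print(get_state()['tcp_pos'])
c=cap('top'); P=cloud(c); save(cv2.resize(c['image'][150:280,140:340],None,fx=4,fy=4),'top2.png')
print('cup',circ(P,.09,.11,.522,.311,.05)); print('wheel',circ(P,.053,.068,.522,.312,.1))
for n,p in dict(yellow=(.5705,-.324),blue=(.4588,-.3766),green=(.4514,-.2668)).items(): print(n,circ(P,.105,.125,*p,.045))
E
```

```text
[ 0.49253567 -0.07032956  0.20446804]
cup (array([0.5233, 0.3118, 0.0281, 0.5228, 0.312 ]), 210)
wheel (array([0.5233, 0.3124, 0.085 , 0.5442, 0.3162]), 2425)
yellow (array([ 0.571 , -0.323 ,  0.0262,  0.5702, -0.3221]), 409)
blue (array([ 0.4585, -0.375 ,  0.0261,  0.4584, -0.3737]), 414)
green (array([ 0.4521, -0.2661,  0.0258,  0.4496, -0.2691]), 326)
```

View pics/top2.png

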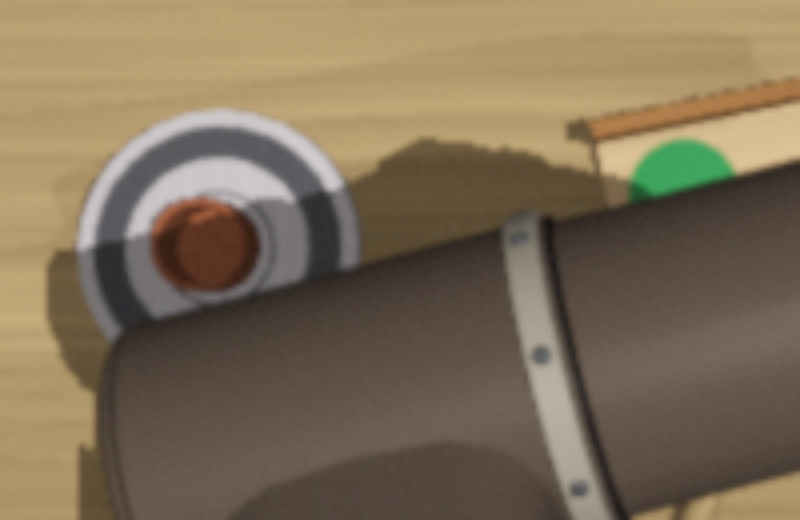

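The crop shows the cup upright near (205,245) on the wheel, and depth puts it 1 mm from the axis. Next, the green jar goes back.

Request:
{"api": "apply_moves", "payload": {"targets": [{"dp":[-0.006,-0.03,0],"yaw":0},{"dp":[-0.014,-0.07,0],"yaw":0},{"dp":[-0.022,-0.11,-0.01],"yaw":0},{"dp":[-0.03,-0.15,-0.02],"yaw":0},{"dp":[-0.038,-0.18,-0.03],"yaw":0},{"dp":[-0.041,-0.196,-0.035],"yaw":0},{"dp":[-0.041,-0.196,-0.04],"yaw":0},{"dp":[-0.041,-0.196,-0.055],"yaw":0},{"dp":[-0.041,-0.196,-0.075],"yaw":0},{"dp":[-0.041,-0.196,-0.093],"yaw":0},{"dp":[-0.041,-0.196,-0.104],"yaw":0},{"dp":[-0.041,-0.196,-0.109],"yaw":0},{"dp":[-0.041,-0.196,-0.109],"yaw":0},{"dp":[-0.041,-0.196,-0.109],"yaw":0}]}}

```text
time_s: 23.3
tcp_pos: [0.4526, -0.2636, 0.095]
eef_rot: [180.0, -0.0, 10.9]
contact_force: [0.4, 0.6, 0.8]
gripper_width: 0.0878
gripper_force: 0.0
```

Request:
{"api": "apply_moves", "payload": {"targets": [{"dp":[0,0,0],"yaw":0},{"dp":[0,0,0],"yaw":0},{"dp":[0,0,0],"yaw":0},{"dp":[0,0,0],"yaw":0},{"dp":[0,0,0],"yaw":0},{"dp":[0,0,0],"yaw":0},{"dp":[0,0,0],"yaw":0},{"dp":[0,0,0],"yaw":0}], "grip": 1, "squeeze": 25}}

```text
time_s: 23.97
tcp_pos: [0.452, -0.2644, 0.0948]
eef_rot: [180.0, -0.0, 10.8]
contact_force: [-0.3, -0.1, 2.1]
gripper_width: 0.0518
gripper_force: 24.8
```

Request:
{"api": "apply_moves", "payload": {"targets": [{"dp":[0,0,0.008],"yaw":0},{"dp":[0,0,0.03],"yaw":0},{"dp":[0,0,0.06],"yaw":0},{"dp":[0,0,0.09],"yaw":0},{"dp":[0.003,0.01,0.115],"yaw":0},{"dp":[0.012,0.035,0.125],"yaw":0},{"dp":[0.025,0.07,0.125],"yaw":0},{"dp":[0.038,0.106,0.125],"yaw":0},{"dp":[0.05,0.142,0.125],"yaw":0},{"dp":[0.063,0.178,0.125],"yaw":0},{"dp":[0.076,0.214,0.125],"yaw":0},{"dp":[0.088,0.246,0.125],"yaw":0},{"dp":[0.098,0.274,0.12],"yaw":0},{"dp":[0.104,0.29,0.105],"yaw":0},{"dp":[0.105,0.294,0.08],"yaw":0},{"dp":[0.105,0.294,0.055],"yaw":0},{"dp":[0.105,0.294,0.035],"yaw":0},{"dp":[0.105,0.294,0.02],"yaw":0},{"dp":[0.105,0.294,0.01],"yaw":0},{"dp":[0.105,0.294,0.007],"yaw":0}]}}

```text
time_s: 25.63
tcp_pos: [0.5556, 0.0294, 0.0999]
eef_rot: [180.0, 0.2, 10.8]
contact_force: [-0.1, -0.6, -1.8]
gripper_width: 0.0519
gripper_force: 24.8
```

Request:
{"api": "apply_moves", "payload": {"targets": [{"dp":[0,0,-0.002],"yaw":0},{"dp":[0,0,-0.004],"yaw":0},{"dp":[0,0,-0.0055],"yaw":0},{"dp":[0,0,-0.0065],"yaw":0},{"dp":[0,0,-0.0065],"yaw":0},{"dp":[0,0,-0.0065],"yaw":0}]}}

```text
time_s: 26.13
tcp_pos: [0.5569, 0.0298, 0.0955]
eef_rot: [-180.0, -0.0, 10.8]
contact_force: [-0.4, -0.4, -2.2]
gripper_width: 0.0521
gripper_force: 24.8
```

Request:
{"api": "apply_moves", "payload": {"targets": [{"dp":[0,0,-0.0005],"yaw":0},{"dp":[0,0,-0.0005],"yaw":0},{"dp":[0,0,-0.0005],"yaw":0},{"dp":[0,0,-0.0005],"yaw":0},{"dp":[0,0,-0.0005],"yaw":0},{"dp":[0,0,0.01],"yaw":0},{"dp":[0,0,0.04],"yaw":0},{"dp":[0,0,0.07],"yaw":0},{"dp":[0.001,-0.02,0.09],"yaw":0},{"dp":[0.003,-0.06,0.09],"yaw":0},{"dp":[0.004,-0.1,0.09],"yaw":0},{"dp":[0.006,-0.14,0.09],"yaw":0},{"dp":[0.007,-0.18,0.09],"yaw":0},{"dp":[0.009,-0.22,0.09],"yaw":0},{"dp":[0.01,-0.26,0.09],"yaw":0},{"dp":[0.012,-0.3,0.09],"yaw":0},{"dp":[0.013,-0.33,0.085],"yaw":0},{"dp":[0.014,-0.348,0.08],"yaw":0},{"dp":[0.014,-0.353,0.07],"yaw":0},{"dp":[0.014,-0.353,0.06],"yaw":0}], "grip": -1}}

```text
time_s: 27.8
tcp_pos: [0.5706, -0.3247, 0.155]
eef_rot: [180.0, -0.0, 10.7]
contact_force: [-0.7, 0.8, 0.3]
gripper_width: 0.0879
gripper_force: 0.0
```

Request:
{"api": "apply_moves", "payload": {"targets": [{"dp":[0,0,-0.015],"yaw":0},{"dp":[0,0,-0.035],"yaw":0},{"dp":[0,0,-0.05],"yaw":0},{"dp":[0,0,-0.058],"yaw":0},{"dp":[0,0,-0.06],"yaw":0},{"dp":[0,0,-0.06],"yaw":0},{"dp":[0,0,-0.06],"yaw":0}]}}

```text
time_s: 28.38
tcp_pos: [0.5714, -0.3229, 0.0959]
eef_rot: [180.0, -0.0, 10.9]
contact_force: [0.4, 0.5, 1.2]
gripper_width: 0.0875
gripper_force: 0.0
```

Request:
{"api": "apply_moves", "payload": {"targets": [{"dp":[0,0,0],"yaw":0},{"dp":[0,0,0],"yaw":0},{"dp":[0,0,0],"yaw":0},{"dp":[0,0,0],"yaw":0},{"dp":[0,0,0],"yaw":0},{"dp":[0,0,0],"yaw":0},{"dp":[0,0,0],"yaw":0},{"dp":[0,0,0],"yaw":0}], "grip": 1}}

```text
time_s: 29.05
tcp_pos: [0.5709, -0.3234, 0.0953]
eef_rot: [180.0, -0.0, 10.8]
contact_force: [-0.6, -0.4, 1.7]
gripper_width: 0.0514
gripper_force: 25.0
```

Request:
{"api": "apply_moves", "payload": {"targets": [{"dp":[0,0,0.008],"yaw":0},{"dp":[0,0,0.03],"yaw":0},{"dp":[0,0,0.06],"yaw":0},{"dp":[0,0,0.085],"yaw":0},{"dp":[0.001,0.01,0.1],"yaw":0},{"dp":[0.002,0.035,0.105],"yaw":0},{"dp":[0.004,0.07,0.105],"yaw":0},{"dp":[0.005,0.105,0.105],"yaw":0},{"dp":[0.007,0.14,0.105],"yaw":0},{"dp":[0.009,0.172,0.105],"yaw":0},{"dp":[0.01,0.2,0.105],"yaw":0},{"dp":[0.011,0.217,0.1],"yaw":0},{"dp":[0.011,0.2235,0.085],"yaw":0},{"dp":[0.011,0.2235,0.065],"yaw":0},{"dp":[0.011,0.2235,0.045],"yaw":0},{"dp":[0.011,0.2235,0.028],"yaw":0},{"dp":[0.011,0.2235,0.016],"yaw":0},{"dp":[0.011,0.2235,0.01],"yaw":0},{"dp":[0.011,0.2235,0.006],"yaw":0},{"dp":[0.011,0.2235,0.004],"yaw":0}]}}

```text
time_s: 30.72
tcp_pos: [0.5817, -0.0998, 0.0989]
eef_rot: [-180.0, 0.0, 10.8]
contact_force: [-0.3, -0.6, -2.5]
gripper_width: 0.0515
gripper_force: 25.0
```

Request:
{"api": "apply_moves", "payload": {"targets": [{"dp":[0,0,-0.0015],"yaw":0},{"dp":[0,0,-0.003],"yaw":0},{"dp":[0,0,-0.004],"yaw":0},{"dp":[0,0,-0.004],"yaw":0},{"dp":[0,0,-0.004],"yaw":0}]}}

```text
time_s: 31.13
tcp_pos: [0.5819, -0.0997, 0.0954]
eef_rot: [180.0, -0.0, 10.8]
contact_force: [-0.1, -0.0, -2.5]
gripper_width: 0.0516
gripper_force: 25.0
```

Request:
{"api": "apply_moves", "payload": {"targets": [{"dp":[0,0,-0.0005],"yaw":0},{"dp":[0,0,-0.0005],"yaw":0},{"dp":[0,0,-0.0005],"yaw":0},{"dp":[0,0,-0.0005],"yaw":0},{"dp":[0,0,-0.0005],"yaw":0},{"dp":[0,0,0.01],"yaw":0},{"dp":[0,0,0.04],"yaw":0},{"dp":[0,0,0.07],"yaw":0},{"dp":[-0.01,-0.02,0.09],"yaw":0},{"dp":[-0.025,-0.055,0.09],"yaw":0},{"dp":[-0.04,-0.09,0.09],"yaw":0},{"dp":[-0.056,-0.125,0.09],"yaw":0},{"dp":[-0.072,-0.16,0.09],"yaw":0},{"dp":[-0.088,-0.195,0.09],"yaw":0},{"dp":[-0.103,-0.23,0.09],"yaw":0},{"dp":[-0.116,-0.26,0.085],"yaw":0},{"dp":[-0.122,-0.273,0.08],"yaw":0},{"dp":[-0.123,-0.276,0.07],"yaw":0},{"dp":[-0.123,-0.276,0.06],"yaw":0},{"dp":[-0.123,-0.276,0.06],"yaw":0}], "grip": -1}}

```text
time_s: 32.8
tcp_pos: [0.4577, -0.3748, 0.153]
eef_rot: [-179.9, 0.1, 10.8]
contact_force: [-0.2, -0.8, -1.0]
gripper_width: 0.0874
gripper_force: 0.0
```

Request:
{"api": "apply_moves", "payload": {"targets": [{"dp":[0,0,-0.015],"yaw":0},{"dp":[0,0,-0.035],"yaw":0},{"dp":[0,0,-0.05],"yaw":0},{"dp":[0,0,-0.058],"yaw":0},{"dp":[0,0,-0.06],"yaw":0},{"dp":[0,0,-0.06],"yaw":0},{"dp":[0,0,-0.06],"yaw":0}]}}

```text
time_s: 33.38
tcp_pos: [0.4596, -0.3756, 0.0959]
eef_rot: [180.0, -0.0, 10.9]
contact_force: [0.9, 0.4, -0.3]
gripper_width: 0.0876
gripper_force: 0.0
```

Request:
{"api": "apply_moves", "payload": {"targets": [{"dp":[0,0,0],"yaw":0},{"dp":[0,0,0],"yaw":0},{"dp":[0,0,0],"yaw":0},{"dp":[0,0,0],"yaw":0},{"dp":[0,0,0],"yaw":0},{"dp":[0,0,0],"yaw":0},{"dp":[0,0,0],"yaw":0},{"dp":[0,0,0],"yaw":0}], "grip": 1}}

```text
time_s: 34.05
tcp_pos: [0.4588, -0.3759, 0.0952]
eef_rot: [180.0, -0.0, 10.8]
contact_force: [0.7, -0.1, 1.1]
gripper_width: 0.0514
gripper_force: 25.0
```

Request:
{"api": "apply_moves", "payload": {"targets": [{"dp":[0,0,0.008],"yaw":0},{"dp":[0,0,0.03],"yaw":0},{"dp":[0,0,0.06],"yaw":0},{"dp":[0,0,0.09],"yaw":0},{"dp":[0.002,0.01,0.115],"yaw":0},{"dp":[0.005,0.035,0.125],"yaw":0},{"dp":[0.01,0.072,0.125],"yaw":0},{"dp":[0.015,0.11,0.125],"yaw":0},{"dp":[0.02,0.148,0.125],"yaw":0},{"dp":[0.026,0.186,0.125],"yaw":0},{"dp":[0.031,0.224,0.125],"yaw":0},{"dp":[0.037,0.26,0.125],"yaw":0},{"dp":[0.041,0.292,0.125],"yaw":0},{"dp":[0.045,0.318,0.115],"yaw":0},{"dp":[0.0457,0.328,0.095],"yaw":0},{"dp":[0.0457,0.328,0.07],"yaw":0},{"dp":[0.0457,0.328,0.045],"yaw":0},{"dp":[0.0457,0.328,0.027],"yaw":0},{"dp":[0.0457,0.328,0.015],"yaw":0},{"dp":[0.0457,0.328,0.009],"yaw":0}]}}

```text
time_s: 35.72
tcp_pos: [0.5031, -0.0479, 0.1024]
eef_rot: [-180.0, 0.2, 10.8]
contact_force: [0.3, -0.2, -2.4]
gripper_width: 0.0514
gripper_force: 25.0
```

Request:
{"api": "apply_moves", "payload": {"targets": [{"dp":[0,0,-0.003],"yaw":0},{"dp":[0,0,-0.006],"yaw":0},{"dp":[0,0,-0.008],"yaw":0},{"dp":[0,0,-0.009],"yaw":0},{"dp":[0,0,-0.009],"yaw":0},{"dp":[0,0,-0.009],"yaw":0}]}}

```text
time_s: 36.22
tcp_pos: [0.5047, -0.0477, 0.0955]
eef_rot: [-180.0, -0.0, 10.8]
contact_force: [0.5, 0.6, -1.6]
gripper_width: 0.0515
gripper_force: 25.0
```

Request:
{"api": "apply_moves", "payload": {"targets": [{"dp":[0,0,-0.0005],"yaw":0},{"dp":[0,0,-0.0005],"yaw":0},{"dp":[0,0,-0.0005],"yaw":0},{"dp":[0,0,-0.0005],"yaw":0},{"dp":[0,0,-0.0005],"yaw":0},{"dp":[0,0,0.01],"yaw":0},{"dp":[0,0,0.04],"yaw":0},{"dp":[0,0,0.07],"yaw":0},{"dp":[0,0,0.1],"yaw":0},{"dp":[0,0,0.13],"yaw":0},{"dp":[0.02,-0.02,0.16],"yaw":0},{"dp":[0.04,-0.04,0.18],"yaw":0},{"dp":[0.05,-0.04,0.18],"yaw":0},{"dp":[0.05,-0.04,0.18],"yaw":0},{"dp":[0.05,-0.04,0.18],"yaw":0}], "grip": -1}}

```text
time_s: 37.47
tcp_pos: [0.554, -0.0878, 0.274]
eef_rot: [-180.0, 0.1, 10.8]
contact_force: [-0.1, 0.7, -1.1]
gripper_width: 0.0875
gripper_force: 0.0
```

```bash
python3 - <<'E'
from h import *
print(get_state()['tcp_pos'])
c=wcap(); im=c['image']; save(im,'w4.png'); P=cloud(c)
for n,p in dict(blue=(.5045,-.0476),green=(.557,.0296),yellow=(.5816,-.1)).items(): print(n,p,circ(P,.105,.125,*p,.045))
print('vase',circ(P,.07,.1,.49,-.142,.03))
E
```

```text
[ 0.55398271 -0.08777378  0.27397279]
blue (0.5045, -0.0476) (array([ 0.5043, -0.048 ,  0.026 ,  0.5066, -0.0481]), 1611)
green (0.557, 0.0296) (array([0.5566, 0.0276, 0.026 , 0.5581, 0.0264]), 1930)
yellow (0.5816, -0.1) (array([ 0.5818, -0.1002,  0.0261,  0.5828, -0.0998]), 1840)
vase (array([ 0.4896, -0.1421,  0.0118,  0.4912, -0.1414]), 282)
```

View pics/w4.png

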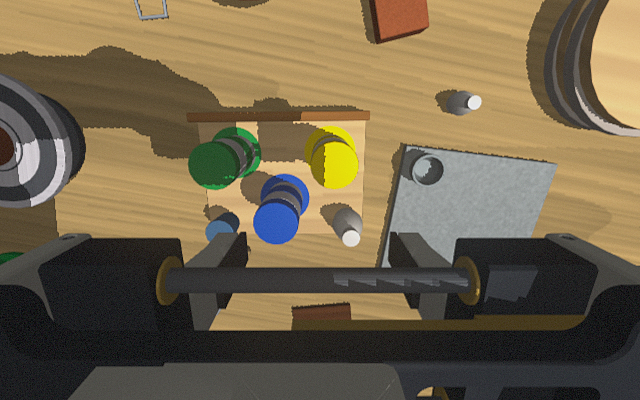

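Wrist view: all three jars stand upright on their own rings (green (225,155), yellow (332,155), blue (280,210)), within about 2 mm by depth. The vase (348,228) hasn't moved, and the cup is on the wheel at left. Handing in.

```bash
python3 -c "
from h import *
print(r.close_job())"
```

```text
the job is handed in; nothing more can be done
None
```

The job is handed in: all three jars were set aside on the board, the cup now stands within about 1 mm of the middle of the wheel, and each jar is back within about 2 mm of its own spot; the vase didn't move (judge's result not shown).

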